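# Check the stop of a gluing clamp's hand lever

### The job

A wooden offcut has been left standing between the clamp's hand lever and its fixed grip bar. Without grasping or lifting it, gently push the offcut with the fingertips along the bench until it is completely out past the free end of the bar; then press the hand lever in towards the bar with the backs of the fingers until it comes up against its stop, hold it there for about a second to check that it stops short of the bar, and let it spring back and leave it. Do not force the lever or squeeze lever and bar together, grasp nothing, and leave everything else on the bench where it stands.

Things in the scene. Friction and masses are not known exactly. Their poses are not given: they have to be found in the camera images.
- clamp: Grey clamp, fixed to the bench. Origin on the bench under the grip bar's mounted end; y axis along the bar to its free end, x axis from lever to bar (lever at negative x), z up. Head block at x -66 to 19, y -25 to 25 mm, 62 mm high; base plate and jaws reach to y = -150 mm, up to 74 mm high, x -75 to 31 mm. The jaw near the head moves 12 mm as the lever is pressed.
- clamp_bar: Fixed round grip bar in black rubber, 24 mm diameter, horizontal, axis 48 mm above the bench, along the clamp's y axis at clamp x = 0, from the head to its free end at clamp y = 155 mm. Same origin and axes as clamp.
- lever_pivot (a point): The lever's upright pivot axis, on the clamp at x = -45, y = 0 mm, 48 mm above the bench. Axes as clamp.
- lever_press (a point): Where to press the hand lever: on its centre line, 115 mm from the pivot, 48 mm above the bench. The lever is a level aluminium blade 12 mm thick, 37 to 59 mm above the bench, open below, with a 24 mm ball at 144 mm from the pivot. The point's y axis runs along the lever to its free end, its x axis points towards the bar (press that way).
- lever (a joint): Angle of the hand lever: 0 at rest, standing 0.45 rad away from the direction of the bar; grows as it is pressed in, 0.40 rad at its stop, where about 30 mm still separate it from the bar. A spring returns it; at the point it takes about 2 N to start and 6 N to reach the stop.
- offcut_center (a point): Centre of the loose offcut, a pale wood block 46 (x) x 34 (y) x 50 mm high, about 50 g, upright between lever and bar near their free ends, axes within 0.2 rad of the clamp's. While there, it keeps the lever from its stop. On its head side the space between lever and bar, where fingers go in to push it, is about 50 mm wide at clamp y = 50 mm.
- chair: Miniature wooden chair, 46 x 46 x 87 mm, origin under its centre. Leave alone.
- jar: Small glass paint jar with metal lid, 48 mm diameter, 55 mm high, behind the bar; origin under its centre. Leave alone.
- glue: White glue bottle, 44 mm diameter, 120 mm high, origin under its centre. Leave alone.
- brush: Paint brush lying on the bench, 160 mm long. Leave alone.
- bookcase: Miniature wooden bookcase, 50 x 85 x 140 mm, origin under its centre. Leave alone.
- pot: Small terracotta pot, 60 mm diameter, 50 mm high, origin under its centre. Leave alone.
- screwdriver: Screwdriver lying on the bench, 170 mm long. Leave alone.
Not all that is in view belongs to the job. What is meant by the part that bears offcut_center is not green, pink or yellow, and is the larger of those in its own colour.

How it is judged:
On the way, in this order (a step that is already met when the one before it is completed fails the run):
1. the offcut stands on the bench wholly past the free end of the bar, the lever not pressed (y of offcut_center in the frame of clamp above 0.176 m and height (world z) of offcut_center below 0.035 m and value of joint lever below 0.1 rad), for 0.2 s.
2. the fingers press the lever against its stop for half a second (value of joint lever above 0.37 rad and contact force between the fingers and lever above 2 N), for 0.5 s.
At the end, for the whole second after the job is handed in: The lever is back at rest (within 0.04 rad) and the offcut rests on the bench with its centre at least 176 mm along the bar from the clamp's origin (wholly past the bar's end) (value of joint lever below 0.04 rad and y of offcut_center in the frame of clamp above 0.176 m and height (world z) of offcut_center below 0.035 m and linear speed of offcut below 0.02 m/s); the robot touches nothing.
It fails at once if the offcut is lifted (height (world z) of offcut_center above 0.045 m).
It fails at once if the offcut is pinched or pushed hard (over 18 N) (contact force between the fingers and offcut above 18 N).
It fails at once if the lever is forced (over 40 N) (contact force between the fingers and lever above 40 N).
It fails at once if lever and bar are squeezed together in the gripper (value of joint lever above 0.1 rad and contact force between the fingers and clamp_bar above 3 N).
It fails at once if a bystander is moved by more than 25 mm (distance of any of chair, jar, glue, brush, bookcase, pot, screwdriver from where it was at the start of the episode above 0.025 m).
It also fails if it takes over 54 s, if anything falls off the work surface, if the arm or the gripper's body presses on something with over 40 N, if the wrist force passes 120 N, or if a joint passes its speed limit or range.

### The arm

A 6-joint arm with a two-finger parallel gripper is mounted at the origin on the work surface. World frame = base frame: x ahead of the robot, y to its left, z up, the work surface at z = 0. Lengths are in m, angles in rad, forces in N, time in s.
With the tool pointing down it reaches from about 0.25 to 0.775 m from the base axis. Payload 4 kg.
Tool frame: the origin (TCP) lies at the very end of the fingers, on their centre line; the grasp point (between the pads) lies 19 mm behind it; y points along the fingers, x is the direction in which the jaws open and shut, and the axes are right-handed (so a half turn about y gives the same grasp; the last joint's range is limited). The gripper opens to 94 mm and grips with 3 to 60 N. Pads are 16 mm wide; open, the fingers measure 119 mm over their backs; the gripper's body (75 mm by 177 mm) begins 78 mm behind the grasp point.
Start: joints at [-1.307, 0.087, 1.371, -0, 1.684, -0.103], TCP at [0.197, -0.513, 0.206] pointing down, gripper open.
Joint ranges: [-3.1, 3.1], [-0.76, 2.03], [0.27, 2.55], [-1.08, 4.22], [0.17, 2.65], [-2.57, 2.57]. Speed limits (rad/s): [2.79, 2.79, 3.14, 3.14, 3.14, 3.14].

### API

Orientations are given as [roll, pitch, yaw] about the fixed x, y, z axes, in that order (R = Rz(yaw) Ry(pitch) Rx(roll)).
In Python, from bench import robot gives the robot as it stands.
- The arm moves only by the shell command python3 -m handwheel 'ROWS' [OPENING]. ROWS is JSON, a list of rows, each an object with "delta_pos": the shift along the tool's x, y, z in mm, a list of three; "yaw": the turn about the tool's y in rad. A call has 1 to 12 rows; each row is the pose to reach, as a shift and turn from the pose commanded when the call began, along the tool's axes at that moment; what a row does not reach only later rows make up. A row lasts 1/10 s, in which the tool goes at most 50 mm and 8.59 degrees, less where a joint would pass 70% of its speed; a pose out of reach is approached as far as the arm can. A call with a gripper value outside its range is refused whole. OPENING is the closure in counts, from 0 (fully open) to 255 (shut), set as the call begins (- or left out, the last holds). The fingers move at their own pace and stop on an object; the grip force is fixed at half the most. Time passes only in rows, so rows that repeat a pose let the fingers close. It gives the time, the measured TCP pose, the force and the opening at its end, in the units of the state.
- robot.get_obs(): the state, without advancing time (a new reading comes with each control period).
- robot.snapshot(name): name is "scene" or "side" or "wrist"; returns a dict with "image" (400x640x3 uint8, red, green, blue), "fx", "fy", "cx", "cy" (pixels), "rvec" (rotation vector, rad) and "tvec" (3), from world to camera coordinates, as OpenCV has them. Camera axes: x right, y down, z forward; pixel columns grow to the right and rows downward; lengths in m; the calibration is good to about 2 mm. A picture is of the moment at which its call begins. There is no depth.
- robot.close_job(): hands the job in, once; it reports no verdict.
The state is a dict: "time": time; "joint_positions": joint angles; "qvel": joint speeds; "joint_torque": joint torques, N m; "tool_pos": TCP position; "ee_rot": TCP orientation; "wrist_force": force on the tool from outside, world axes, zero at the start; "wrist_torque": the same for the moment, N m; "width": finger opening in m.
Only numpy, scipy, OpenCV 4.12 (cv2) and the standard library are available. Lean on these libraries where they do the work, as an engineer would, in place of code of your own. Each camera call takes 0.05 s, during which the arm holds its last target.

## Working session

There is one attempt and no reset: what is moved stays moved. The work goes in short steps, Python scripts to look and compute and a shell command to move; the robot and the scene stay as the last step left them, time stands still between calls to the robot, and variables do not carry over. Pictures are saved under pics/ and viewed, and the job is handed in when it is done.

```bash
mkdir -p pics; ls
python3 - <<'E'
from bench import robot
import cv2
o=robot.get_obs(); print({k:(v if not hasattr(v,'round') else v.round(4) if hasattr(v,'shape') else round(v,4)) for k,v in o.items()})
for n in ["scene","side","wrist"]:
    s=robot.snapshot(n); cv2.imwrite(f"pics/{n}0.png",s["image"][:,:,::-1]); print(n,s["fx"],s["cx"],s["cy"],s["rvec"],s["tvec"])
E
```

```text
pics
{'time': 0.0, 'joint_positions': array([-1.3071,  0.0879,  1.3723, -0.    ,  1.6836, -0.1031]), 'qvel': array([ 0.0016, -0.0007,  0.0006, -0.0008, -0.0008, -0.0005]), 'joint_torque': array([-1.30000e-03, -3.40191e+01, -3.02424e+01,  7.16000e-02,
        3.32000e-02, -2.00000e-04]), 'tool_pos': array([ 0.1971, -0.5129,  0.2043]), 'ee_rot': array([-1.5706,  0.0022, -1.2039]), 'wrist_force': array([-0.2951, -0.2809, -0.0797]), 'wrist_torque': array([-0.0213, -0.0407, -0.0482]), 'width': 0.09370203005281524}
scene 414.4254625626683 304.35455165916017 203.12301671355266 [ 1.98075575  1.10556213 -0.56233408] [-0.26460956 -0.21850454  1.65673251]
side 489.0443421919018 313.6415465531588 202.03759672768203 [ 0.85436668 -2.40341177  1.27143522] [0.39597415 0.23047647 1.05232476]
wrist 287.1692631156071 317.40461463923316 200.9320019192288 [-2.39053809  1.64283344  0.23787226] [-0.54896624 -0.02825804  0.39555814]
```

View pics/scene0.png

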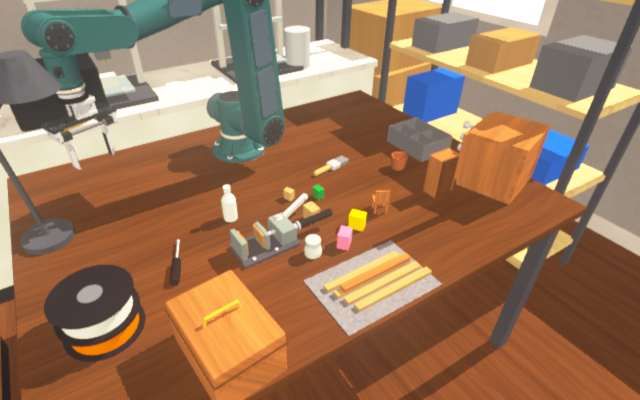

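View pics/side0.png

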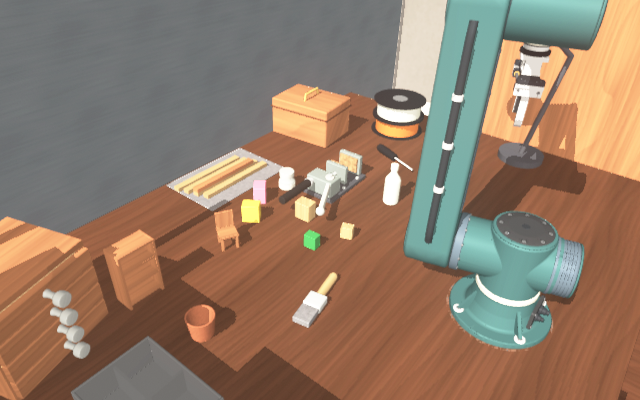

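View pics/wrist0.png

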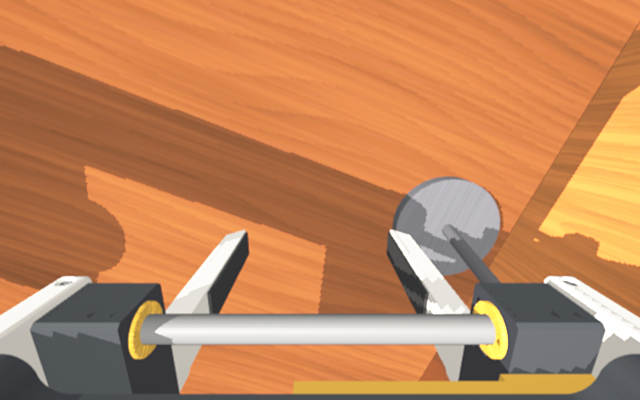

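Wood-coloured candidates are the block at scene (311,210) / side (305,209), between lever and bar, and a smaller one at scene (289,194) / side (347,231), out in the open. The larger one, between lever and bar, fits the description. I'll confirm it in an enlarged crop.

Run:
```python
import cv2
a=cv2.imread("pics/scene0.png")[170:270,220:380]; b=cv2.imread("pics/side0.png")[140:260,240:400]
cv2.imwrite("pics/c1.png",cv2.resize(a,None,fx=5,fy=5,interpolation=cv2.INTER_CUBIC))
cv2.imwrite("pics/c2.png",cv2.resize(b,None,fx=5,fy=5,interpolation=cv2.INTER_CUBIC))
```

```text
(no output)
```

View pics/c1.png

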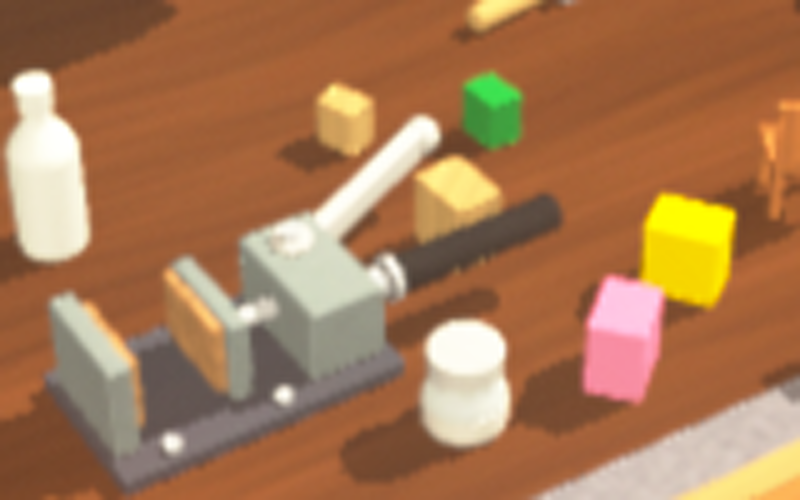

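View pics/c2.png

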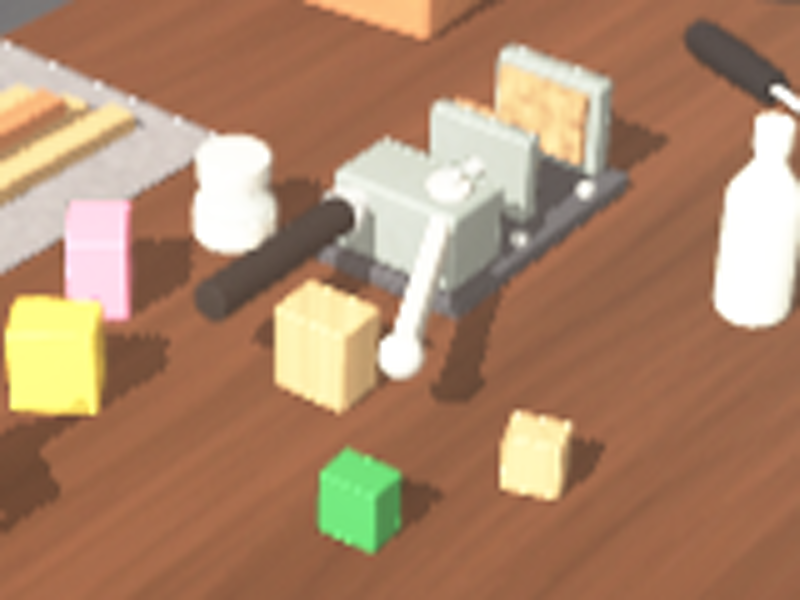

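```bash
cat > h.py <<'E'
import numpy as np, cv2
from bench import robot
from scipy.optimize import least_squares
def cam(n):
    s=robot.snapshot(n); K=np.array([[s["fx"],0,s["cx"]],[0,s["fy"],s["cy"]],[0,0,1]])
    return s["image"],K,np.array(s["rvec"],float),np.array(s["tvec"],float)
def proj(c,P): return cv2.projectPoints(np.array(P,float).reshape(-1,3),c[2],c[3],c[1],None)[0][:,0]
def place(p,L):
    L=np.array(L,float); c,s=np.cos(p[2]),np.sin(p[2])
    return np.c_[p[0]+c*L[:,0]-s*L[:,1],p[1]+s*L[:,0]+c*L[:,1],L[:,2]]
def fit(obs,p0):
    def r(p): return np.concatenate([(proj(c,place(p,L))-uv).ravel() for c,L,uv in obs])
    best=None
    for y in np.arange(0,6.3,.7):
        f=least_squares(r,[p0[0],p0[1],y],loss='soft_l1')
        if best is None or f.cost<best.cost: best=f
    return best.x,r(best.x)
E
python3 - <<'E'
from h import *
A=cam("scene");B=cam("side")
L=[[-66,-25,62],[19,-25,62],[19,25,62],[-66,25,62],[-107.6,129.7,48],[0,155,48]]
L=np.array(L)/1e3
ua=np.array([[240,240],[318,318],[385,278],[308,212],[426,133],[553,213]])/5+[220,170]
ub=np.array([[500,192],[390,140],[338,192],[450,232],[401,356],[212,297]])/5+[240,140]
p,r=fit([(A,L,ua),(B,L,ub)],[.5,-.3]); print("clamp",p.round(4),r.round(1).reshape(-1,2).tolist())
hx,hy=.023,.017
T=np.array([[-hx,-hy,.05],[hx,-hy,.05],[hx,hy,.05],[-hx,hy,.05]])
ta=np.array([[415,187],[500,190],[457,155]])/5+[220,170]
# scene: (415,187)=(-x,-y) ; (457,155)=(-x,+y) ; (500,190)=(+x,+y)
La=T[[0,2,3]]
# side: (275,300)=(+x,+y); (316,282)=(+x,-y); (380,308)=(-x,-y); (343,332)=(-x,+y)
tb=np.array([[275,300],[316,282],[380,308],[343,332],[340,410],[275,377]])/5+[240,140]
Lb=np.r_[T[[2,1,0,3]],[[-hx,hy,0],[hx,hy,0]]]
def rr(q): return np.concatenate([(proj(A,place(q,La))-ta).ravel(),(proj(B,place(q,Lb))-tb).ravel()])
f=least_squares(rr,[p[0],p[1],p[2]],loss='soft_l1'); print("off",f.x.round(4),rr(f.x).round(1).reshape(-1,2).tolist())
c,s=np.cos(p[2]),np.sin(p[2]); d=f.x[:2]-p[:2]; print("off in clamp",c*d[0]+s*d[1],-s*d[0]+c*d[1],f.x[2]-p[2])
# overlay
for n,C in(("a",A),("b",B)):
    im=C[0][:,:,::-1].copy()
    for q in proj(C,place(p,L)): cv2.circle(im,tuple(np.int32(q.round())),1,(0,0,255),-1)
    for q in proj(C,place(f.x,np.r_[T,T*[1,1,0]])): cv2.circle(im,tuple(np.int32(q.round())),1,(255,0,0),-1)
    y0,x0=(170,220) if n=="a" else (140,240)
    cv2.imwrite(f"pics/ov{n}.png",cv2.resize(im[y0:y0+110,x0:x0+160],None,fx=5,fy=5))
E
```

```text
clamp [ 0.5859 -0.1103  6.3003] [[-1.1, -1.9], [-2.1, -1.5], [-0.1, 0.2], [0.2, -2.0], [-1.1, -0.4], [-0.2, -1.6], [0.6, -1.6], [-1.6, -1.0], [-2.0, -4.5], [0.1, -2.1], [-1.2, 0.2], [-1.7, 1.3]]
off [5.318e-01 4.900e-03 6.279e+00] [[-1.6, -3.5], [-1.1, 0.1], [-0.6, -0.6], [-0.5, 0.3], [-0.5, -1.6], [0.2, -0.5], [-0.6, 0.4], [-0.3, 0.2], [-0.5, 0.2]]
off in clamp -0.05212964303750644 0.11610529628831624 -0.021239318136685448
```

The overlay points fit to within a few px and the larger wood block is the one. Next I'll get rough neighbour positions and work out where the wrist camera has to look from.

Run:
```python
from h import *
A=cam("scene");B=cam("side")
def tri(a,b):
    Ps=[c[1]@np.c_[cv2.Rodrigues(c[2])[0],c[3]] for c in(A,B)]
    X=cv2.triangulatePoints(Ps[0],Ps[1],np.array(a,float),np.array(b,float)); return (X[:3]/X[3]).ravel().round(3)
f=lambda u,v:(u/5+220,v/5+170); g=lambda u,v:(u/5+240,v/5+140)
for n,a,b in [("small",f(345,120),g(535,455)),("green",f(493,110),g(360,500)),("yellow",f(690,248),g(55,355)),("pink",f(625,338),g(100,258)),("jar",f(465,380),g(235,192)),("gluecap",f(33,80),g(775,120)),("ball",f(426,133),g(401,356)),("barend",f(553,213),g(212,297))]: print(n,tri(a,b))
W=cam("wrist"); R=cv2.Rodrigues(W[2])[0]; print("cam",(-R.T@W[3]).round(3)); print("fwd",R[2].round(3))
```

```text
small [0.397 0.004 0.015]
green [0.442 0.092 0.017]
yellow [0.635 0.107 0.025]
pink [0.681 0.025 0.025]
jar [ 0.666 -0.073  0.028]
gluecap [ 0.394 -0.204  0.12 ]
ball [0.476 0.017 0.048]
barend [0.586 0.039 0.047]
cam [ 0.275 -0.484  0.387]
fwd [-0.261 -0.099 -0.96 ]
```

View pics/ovb.png

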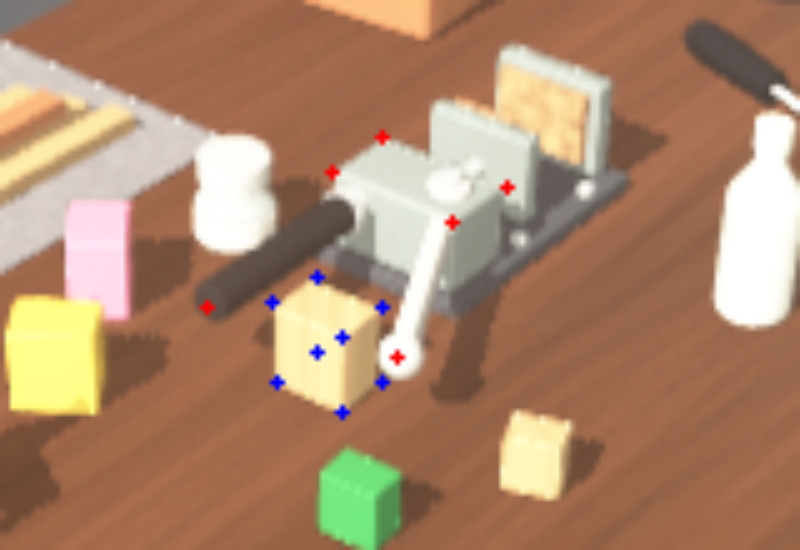

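Neighbours are well clear of the push path: green is at x≈.44 and yellow at x≈.635. I'll move to a look pose above the gap.

```bash
python3 -m handwheel '[{"delta_pos":[-25,-10,38],"yaw":-0.1},{"delta_pos":[-52,-20,80],"yaw":-0.2},{"delta_pos":[-80,-30,121],"yaw":-0.31},{"delta_pos":[-107,-40,162],"yaw":-0.43},{"delta_pos":[-134,-40,202],"yaw":-0.55},{"delta_pos":[-161,-40,243],"yaw":-0.67},{"delta_pos":[-188,-40,284],"yaw":-0.79},{"delta_pos":[-215,-40,325],"yaw":-0.91},{"delta_pos":[-242,-40,366],"yaw":-1.02},{"delta_pos":[-269,-40,407],"yaw":-1.12},{"delta_pos":[-296,-40,448],"yaw":-1.2},{"delta_pos":[-321,-40,485],"yaw":-1.204}]' 120
python3 - <<'E'
from h import *
o=robot.get_obs(); print(o["time"],o["tool_pos"].round(4),o["ee_rot"].round(3),o["width"])
W=cam("wrist"); cv2.imwrite("pics/w1.png",W[0][:,:,::-1])
E
```

```text
time: 1.6
tool_pos: [0.5359, -0.0377, 0.2456]
ee_rot: [-1.571, -0.001, 0.002]
wrist_force: [0.1, -0.9, 0.3]
width: 0.0496
1.6 [ 0.5359 -0.0377  0.2456] [-1.571e+00 -1.000e-03  2.000e-03] 0.049597929632507504
```

```bash
python3 -m handwheel '[{"delta_pos":[0,0,0],"yaw":0},{"delta_pos":[0,0,0],"yaw":0}]'
python3 - <<'E'
from h import *
o=robot.get_obs(); print(o["time"],o["tool_pos"].round(4),o["ee_rot"].round(3),o["width"],o["wrist_force"].round(2))
W=cam("wrist"); cv2.imwrite("pics/w2.png",W[0][:,:,::-1])
E
```

```text
time: 1.85
tool_pos: [0.5346, -0.0401, 0.2453]
ee_rot: [-1.571, 0.001, 0.0]
wrist_force: [0.4, -0.5, 1.0]
width: 0.05
1.85 [ 0.5346 -0.0401  0.2453] [-1.571e+00  1.000e-03  0.000e+00] 0.05000068194128792 [ 0.42 -0.52  1.  ]
```

View pics/w2.png

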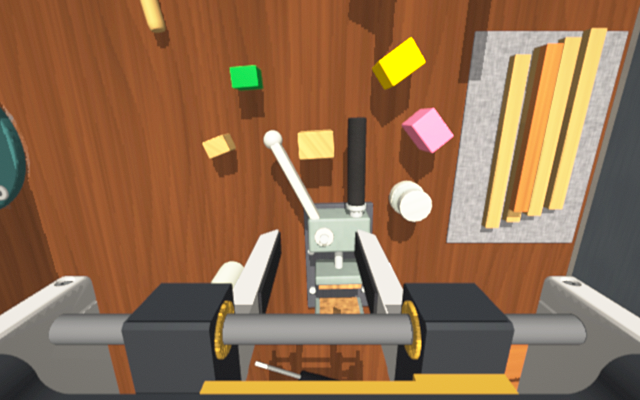

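The wrist view shows the lever ball at (273,139), the offcut at (316,145) and the bar from (356,208) to (356,120). The green, small, yellow and pink blocks stand clear. I'll enlarge it and refine the fit.

Run:
```python
import cv2
a=cv2.imread("pics/w2.png")[100:270,220:430]
cv2.imwrite("pics/c3.png",cv2.resize(a,None,fx=3.5,fy=3.5,interpolation=cv2.INTER_CUBIC))
```

```text
(no output)
```

View pics/c3.png

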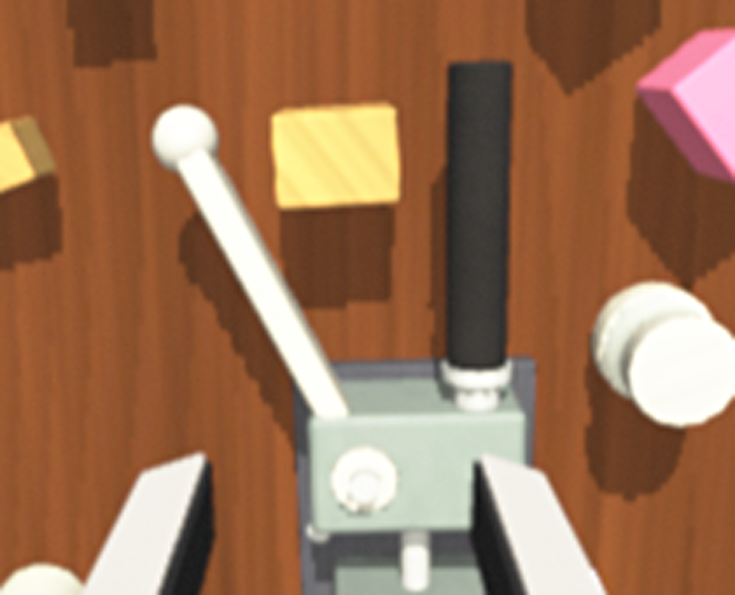

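Run:
```python
from h import *
W=cam("wrist")
L=np.array([[-66,25,62],[19,25,62],[-66,-25,62],[-107.6,129.7,48],[0,155,52]])/1e3
f=lambda q:np.array(q)/3.5+[220,100]
p,r=fit([(W,L,f([[312,417],[525,412],[312,532],[185,138],[480,64]]))],[.586,-.113]); print(p.round(4),r.round(1))
hx,hy=.023,.017
T=np.array([[-hx,hy,.05],[hx,hy,.05],[hx,-hy,.05],[-hx,-hy,.05]])
g=lambda q:(proj(W,place(q,T))-f([[272,113],[393,104],[400,200],[280,208]])).ravel()
s=least_squares(g,[.53,0,0]); print(s.x.round(4),g(s.x).round(1))
y=p[2]; c,sn=np.cos(y),np.sin(y); d=s.x[:2]-p[:2]; print("in clamp",c*d[0]+sn*d[1],-sn*d[0]+c*d[1],s.x[2]-y)
```

```text
[ 0.5889 -0.1139  6.3044] [-1.5 -0.1  0.8 -0.  -0.3  0.7  0.5  0.4  0.1 -0.8]
[0.5339 0.0072 0.0709] [-0.6  0.4  0.8  0.3  0.3 -0.5 -0.5 -0.2]
in clamp -0.05240885177958878 0.12222592391122097 -6.233434732866805
```

Clamp is at ≈(.588, -.114, yaw .02) and the offcut at ≈(.534, .006), in line with the two-camera fit (within 6 mm). Next I narrow the fingers to about 12 mm opening and go down above the gap.

```bash
python3 -m handwheel '[{"delta_pos":[3,10,4],"yaw":0},{"delta_pos":[6,40,7],"yaw":0},{"delta_pos":[6,70,7],"yaw":0},{"delta_pos":[6,100,7],"yaw":0},{"delta_pos":[6,130,7],"yaw":0},{"delta_pos":[6,150,7],"yaw":0},{"delta_pos":[6,155,7],"yaw":0},{"delta_pos":[6,155,7],"yaw":0},{"delta_pos":[6,155,7],"yaw":0}]' 222
python3 - <<'E'
from h import *
for n in("wrist","side"):
    W=cam(n); a=W[0][:,:,::-1]
    a=a[60:330,150:480] if n=="wrist" else a[100:280,220:420]
    k=2.2 if n=="wrist" else 3.3
    cv2.imwrite(f"pics/d_{n}.png",cv2.resize(a,None,fx=k,fy=k,interpolation=cv2.INTER_CUBIC))
E
```

```text
time: 2.85
tool_pos: [0.5416, -0.0333, 0.0918]
ee_rot: [-1.571, -0.002, -0.001]
wrist_force: [0.5, -0.2, 0.4]
width: 0.012
```

View pics/d_wrist.png

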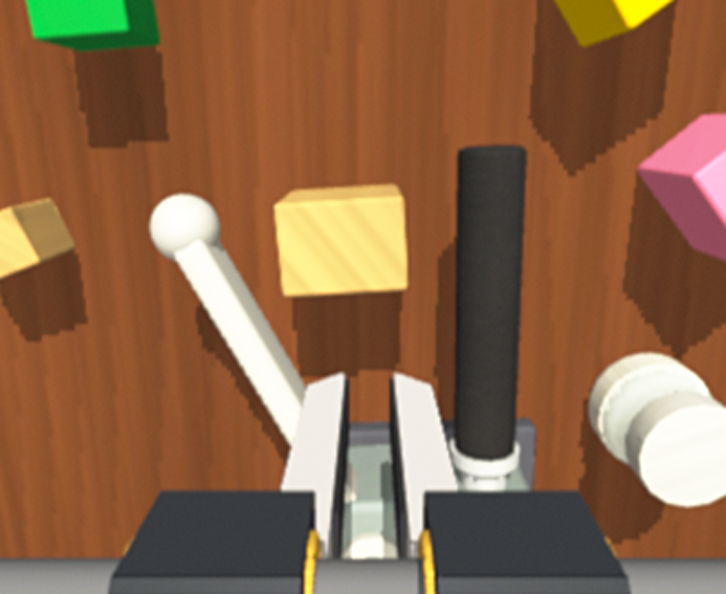

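View pics/d_side.png

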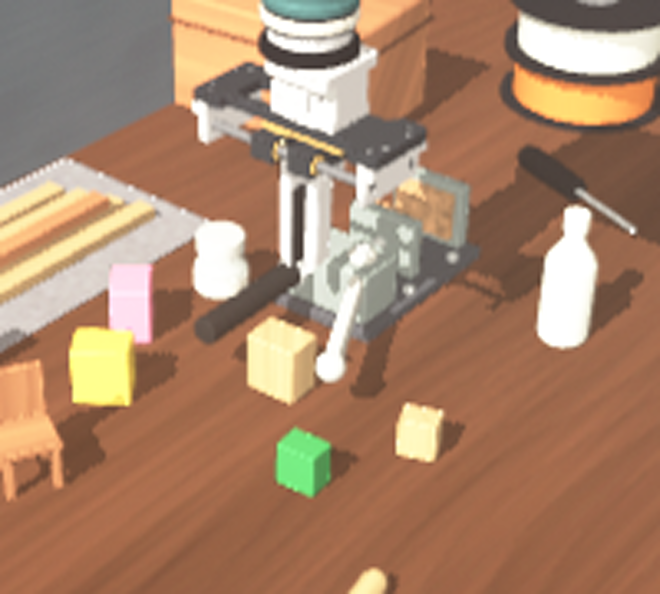

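Fingers sit centred over the gap (tips at crop (345,378) and (415,380)), with lever left and bar right. I descend slowly, with x +2.

```bash
python3 -m handwheel '[{"delta_pos":[2,8,0],"yaw":0},{"delta_pos":[2,18,0],"yaw":0},{"delta_pos":[2,28,0],"yaw":0},{"delta_pos":[2,38,0],"yaw":0},{"delta_pos":[2,48,0],"yaw":0},{"delta_pos":[2,58,0],"yaw":0},{"delta_pos":[2,66,0],"yaw":0},{"delta_pos":[2,72,0],"yaw":0},{"delta_pos":[2,72,0],"yaw":0},{"delta_pos":[2,72,0],"yaw":0}]'
python3 - <<'E'
from h import *
W=cam("wrist"); a=W[0][:,:,::-1][60:330,150:480]
cv2.imwrite(f"pics/e_wrist.png",cv2.resize(a,None,fx=2.2,fy=2.2,interpolation=cv2.INTER_CUBIC))
E
```

```text
time: 3.95
tool_pos: [0.543, -0.0329, 0.0186]
ee_rot: [-1.571, -0.0, -0.0]
wrist_force: [0.1, 0.1, -0.2]
width: 0.0121
```

View pics/e_wrist.png

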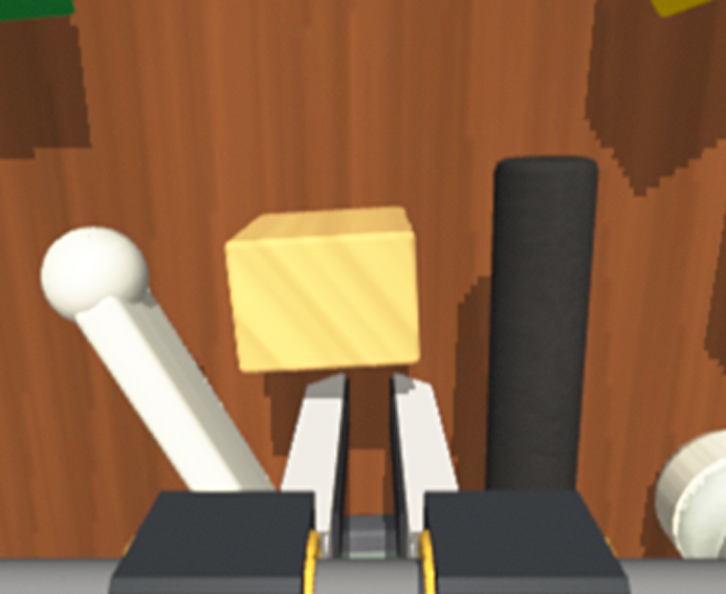

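No contact yet, and the offcut sits about 9 mm to the left of the finger centre. I ease x by -8 while pushing along y.

```bash
python3 -m handwheel '[{"delta_pos":[-1,0,3],"yaw":0},{"delta_pos":[-3,0,6],"yaw":0},{"delta_pos":[-5,0,9],"yaw":0},{"delta_pos":[-8,0,12],"yaw":0},{"delta_pos":[-8,0,15],"yaw":0},{"delta_pos":[-8,0,18],"yaw":0},{"delta_pos":[-8,0,22],"yaw":0},{"delta_pos":[-8,0,26],"yaw":0},{"delta_pos":[-8,0,30],"yaw":0},{"delta_pos":[-8,0,34],"yaw":0},{"delta_pos":[-8,0,38],"yaw":0},{"delta_pos":[-8,0,42],"yaw":0}]'
python3 - <<'E'
from h import *
W=cam("wrist"); a=W[0][:,:,::-1][60:330,150:480]
cv2.imwrite(f"pics/f_wrist.png",cv2.resize(a,None,fx=2.2,fy=2.2,interpolation=cv2.INTER_CUBIC))
E
```

```text
time: 5.2
tool_pos: [0.5349, 0.0094, 0.0185]
ee_rot: [-1.571, -0.0, 0.0]
wrist_force: [0.0, -0.2, 0.7]
width: 0.0123
```

View pics/f_wrist.png

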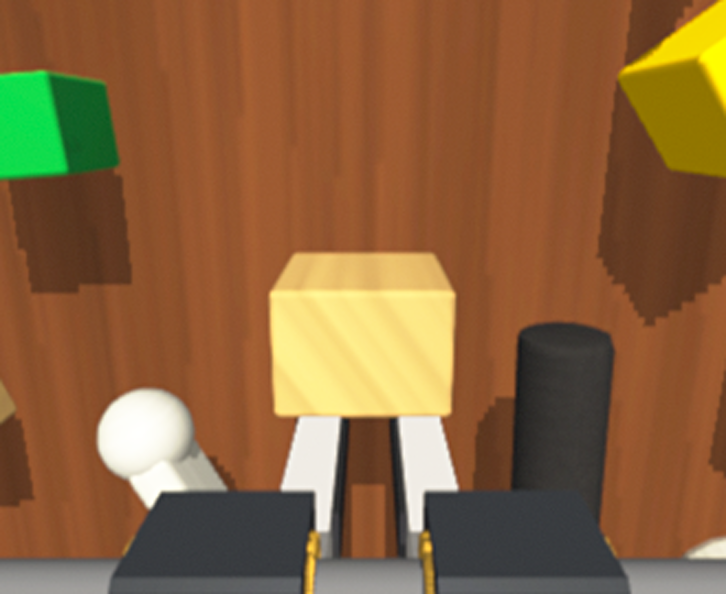

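The offcut is squared against both fingertips and moving straight (top face (272..455, 290..415)). I push a further 46 mm.

```bash
python3 -m handwheel '[{"delta_pos":[0,0,4],"yaw":0},{"delta_pos":[0,0,8],"yaw":0},{"delta_pos":[0,0,12],"yaw":0},{"delta_pos":[0,0,16],"yaw":0},{"delta_pos":[0,0,20],"yaw":0},{"delta_pos":[0,0,24],"yaw":0},{"delta_pos":[0,0,28],"yaw":0},{"delta_pos":[0,0,32],"yaw":0},{"delta_pos":[0,0,36],"yaw":0},{"delta_pos":[0,0,40],"yaw":0},{"delta_pos":[0,0,44],"yaw":0},{"delta_pos":[0,0,46],"yaw":0}]'
python3 -m handwheel '[{"delta_pos":[0,0,0],"yaw":0},{"delta_pos":[0,0,-4],"yaw":0},{"delta_pos":[0,0,-12],"yaw":0},{"delta_pos":[0,0,-18],"yaw":0},{"delta_pos":[0,-15,-18],"yaw":0},{"delta_pos":[0,-40,-18],"yaw":0},{"delta_pos":[0,-75,-18],"yaw":0},{"delta_pos":[0,-110,-18],"yaw":0},{"delta_pos":[0,-140,-18],"yaw":0},{"delta_pos":[0,-150,-18],"yaw":0},{"delta_pos":[0,-150,-18],"yaw":0}]' 255
python3 - <<'E'
from h import *
for n in("wrist","side"):
    W=cam(n); a=W[0][:,:,::-1]
    cv2.imwrite(f"pics/g_{n}_full.png",a)
    a=a[60:330,150:480] if n=="wrist" else a[130:270,230:380]
    k=2.2 if n=="wrist" else 4
    cv2.imwrite(f"pics/g_{n}.png",cv2.resize(a,None,fx=k,fy=k,interpolation=cv2.INTER_CUBIC))
E
```

```text
time: 6.45
tool_pos: [0.5348, 0.0555, 0.0184]
ee_rot: [-1.571, 0.0, 0.0]
wrist_force: [0.1, -0.9, 0.8]
width: 0.0123
time: 7.55
tool_pos: [0.5359, 0.0366, 0.1701]
ee_rot: [-1.571, -0.004, -0.001]
wrist_force: [-0.2, 0.2, -0.7]
width: 0.0005
```

View pics/g_wrist.png

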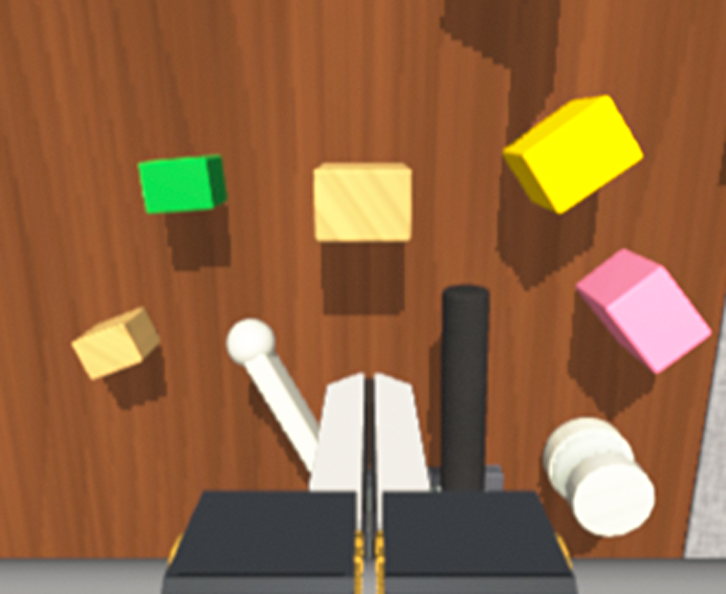

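View pics/g_side.png

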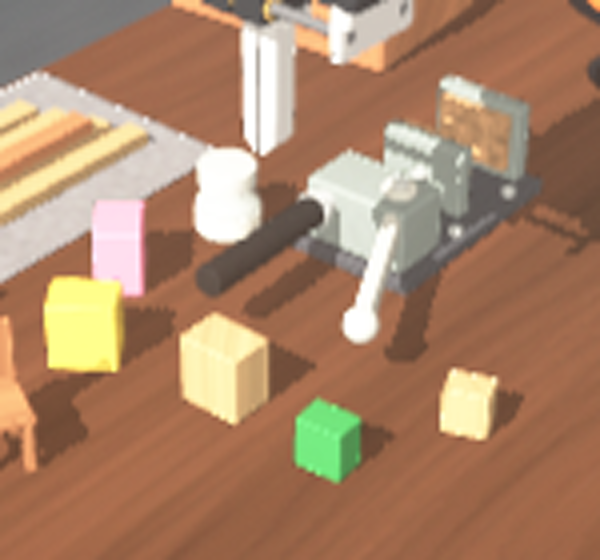

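The offcut stands at crop (363,205), clear past the bar end (466,288), and the lever ball is still at rest at (251,341). I measure it.

Run:
```python
from h import *
W=cam("wrist")
f=lambda q:np.array(q)/2.2+[150,60]
hx,hy=.023,.017
T=np.array([[-hx,hy,.05],[hx,hy,.05],[hx,-hy,.05],[-hx,-hy,.05]])
g=lambda q:(proj(W,place(q,T))-f([[315,175],[411,173],[411,240],[318,240]])).ravel()
s=least_squares(g,[.53,0.08,0]); print(s.x.round(4),g(s.x).round(1))
R=cv2.Rodrigues(W[2])[0]; C=-R.T@W[3]
for uv,z in(((251,341),.048),((466,289),.052),((117,345),.02)):
    d=R.T@np.linalg.inv(W[1])@np.r_[f(uv),1]; print((C+d*(z-C[2])/d[2]).round(4))
```

```text
[0.5329 0.0822 0.0134] [-0.7 -1.6  0.9 -1.4  0.7  1.3 -0.9  1.9]
[0.476  0.0154 0.048 ]
[0.5822 0.0434 0.052 ]
[0.3965 0.0035 0.02  ]
```

The offcut is ≈193 mm along the bar (needs >176) and its near face is 22 mm clear of the bar end. Now I move over to the outside of the lever, tool turned square to it.

```bash
python3 -m handwheel '[{"delta_pos":[-10,0,-9],"yaw":-0.06},{"delta_pos":[-25,0,-22],"yaw":-0.15},{"delta_pos":[-40,0,-35],"yaw":-0.26},{"delta_pos":[-55,0,-48],"yaw":-0.36},{"delta_pos":[-68,0,-60],"yaw":-0.44},{"delta_pos":[-75,0,-66],"yaw":-0.47},{"delta_pos":[-75,20,-66],"yaw":-0.47},{"delta_pos":[-75,50,-66],"yaw":-0.47},{"delta_pos":[-75,70,-66],"yaw":-0.47},{"delta_pos":[-75,80,-66],"yaw":-0.47},{"delta_pos":[-75,80,-66],"yaw":-0.47},{"delta_pos":[-75,80,-66],"yaw":-0.47}]'
python3 - <<'E'
from h import *
for n in("wrist","side"):
    W=cam(n); a=W[0][:,:,::-1]
    a=a[60:330,150:480] if n=="wrist" else a[100:270,230:420]
    k=2.2 if n=="wrist" else 3.5
    cv2.imwrite(f"pics/i_{n}.png",cv2.resize(a,None,fx=k,fy=k,interpolation=cv2.INTER_CUBIC))
E
```

```text
time: 8.9
tool_pos: [0.4599, -0.0288, 0.0885]
ee_rot: [-1.571, 0.0, 0.47]
wrist_force: [0.2, 0.2, -0.4]
width: 0.0003
```

View pics/i_wrist.png

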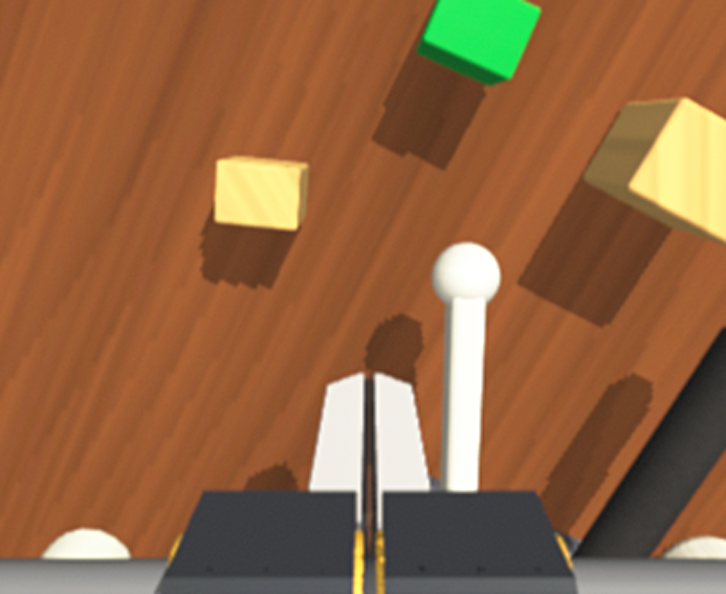

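View pics/i_side.png

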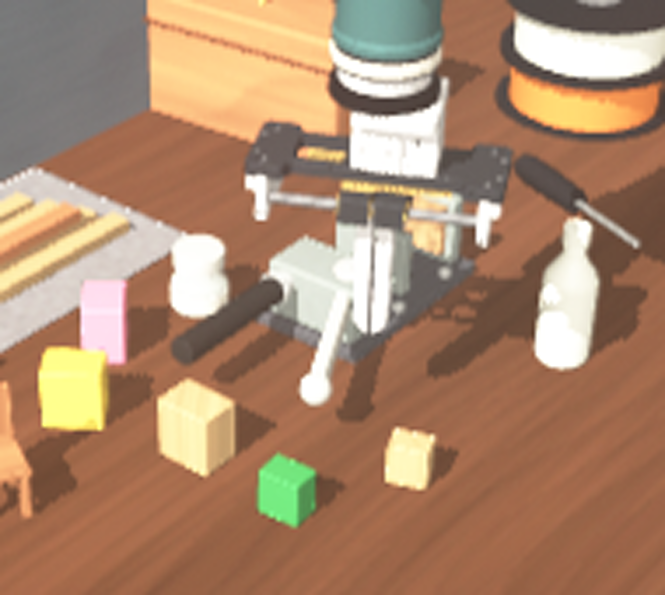

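The tool is square to the lever, with a visible gap between fingertips (413,385) and lever (445,385), and the ball lies ahead. I descend beside it.

```bash
python3 -m handwheel '[{"delta_pos":[0,10,0],"yaw":0},{"delta_pos":[0,22,0],"yaw":0},{"delta_pos":[0,34,0],"yaw":0},{"delta_pos":[0,46,0],"yaw":0},{"delta_pos":[0,56,0],"yaw":0},{"delta_pos":[0,63,0],"yaw":0},{"delta_pos":[0,63,0],"yaw":0},{"delta_pos":[0,63,0],"yaw":0}]'
python3 - <<'E'
from h import *
W=cam("wrist"); a=W[0][:,:,::-1][60:330,150:480]
cv2.imwrite(f"pics/j_wrist.png",cv2.resize(a,None,fx=2.2,fy=2.2,interpolation=cv2.INTER_CUBIC))
p0=np.array([.460,-.0288]); y0=.47
t=np.array([np.cos(y0),np.sin(y0)]); z=np.array([-np.sin(y0),np.cos(y0)])
for th in np.arange(0,.41,.05):
    ph=.47-th; n=np.array([np.cos(ph),np.sin(ph)]); l=np.array([-np.sin(ph),np.cos(ph)])
    c=np.array([.542,-.115])+.113*l-.0185*n; d=(c-p0)*1e3; print(round(th,2),c.round(4),"dx %.1f dz %.1f yaw %.2f"%(d@t,d@z,th))
E
```

```text
time: 9.8
tool_pos: [0.46, -0.0289, 0.0255]
ee_rot: [-1.571, -0.0, 0.47]
wrist_force: [0.2, 0.1, 0.6]
width: 0.0005
0.0 [ 0.4743 -0.0226] dx 15.6 dz -1.0 yaw 0.00
0.05 [ 0.479  -0.0194] dx 21.2 dz -0.2 yaw 0.05
0.1 [ 0.4839 -0.0163] dx 26.9 dz 0.3 yaw 0.10
0.15 [ 0.4889 -0.0136] dx 32.7 dz 0.5 yaw 0.15
0.2 [ 0.494 -0.011] dx 38.4 dz 0.4 yaw 0.20
0.25 [ 0.4993 -0.0088] dx 44.1 dz 0.1 yaw 0.25
0.3 [ 0.5046 -0.0068] dx 49.8 dz -0.6 yaw 0.30
0.35 [ 0.5101 -0.005 ] dx 55.4 dz -1.5 yaw 0.35
0.4 [ 0.5156 -0.0036] dx 61.0 dz -2.7 yaw 0.40
```

View pics/j_wrist.png

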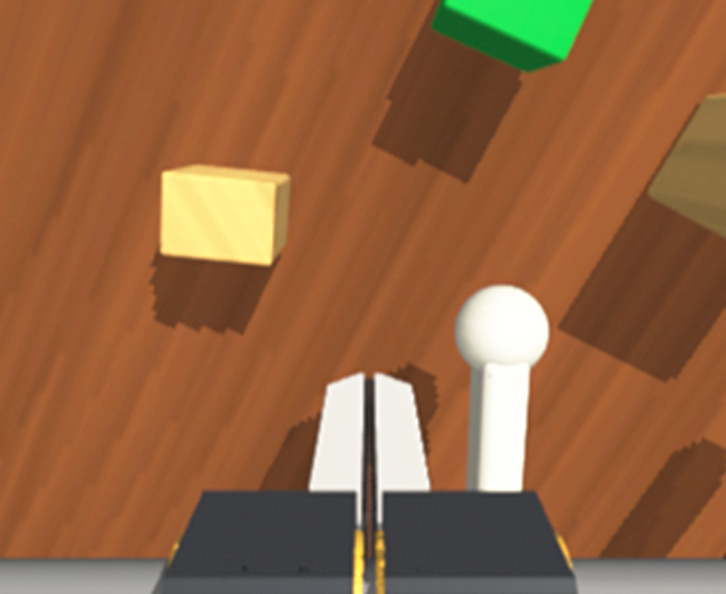

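Clear of the lever by about 15 mm. I press in gradually, turning with the lever to about 0.25 rad first.

```bash
python3 -m handwheel '[{"delta_pos":[5,0,0],"yaw":0},{"delta_pos":[10,0,-1],"yaw":0},{"delta_pos":[14,0,-1],"yaw":0},{"delta_pos":[18,0,-1],"yaw":0.02},{"delta_pos":[22,0,0],"yaw":0.06},{"delta_pos":[26,0,0],"yaw":0.1},{"delta_pos":[30,0,0],"yaw":0.13},{"delta_pos":[34,0,0],"yaw":0.16},{"delta_pos":[38,0,0],"yaw":0.2},{"delta_pos":[41,0,0],"yaw":0.23},{"delta_pos":[44,0,0],"yaw":0.25},{"delta_pos":[44,0,0],"yaw":0.25}]'
python3 - <<'E'
from h import *
W=cam("wrist"); a=W[0][:,:,::-1][60:330,150:480]
cv2.imwrite(f"pics/k_wrist.png",cv2.resize(a,None,fx=2.2,fy=2.2,interpolation=cv2.INTER_CUBIC))
E
```

```text
time: 11.05
tool_pos: [0.4987, -0.009, 0.0255]
ee_rot: [-1.571, 0.002, 0.22]
wrist_force: [-4.4, -1.8, 3.9]
width: 0.0004
```

View pics/k_wrist.png

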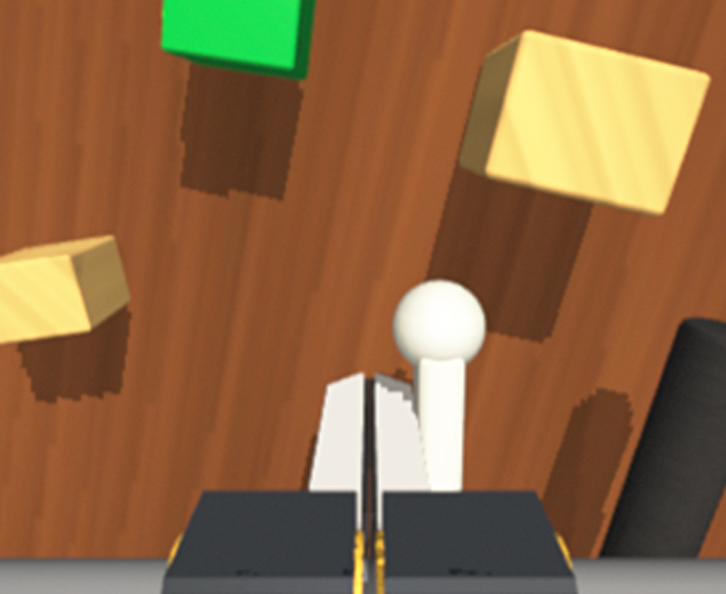

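In contact at about 4.7 N, with the lever following. I go on in smaller steps to just short of the stop.

```bash
python3 -m handwheel '[{"delta_pos":[2,0,0],"yaw":0.02},{"delta_pos":[4,0,0],"yaw":0.04},{"delta_pos":[6,0,0],"yaw":0.06},{"delta_pos":[8,0,0],"yaw":0.08},{"delta_pos":[10,0,0],"yaw":0.09},{"delta_pos":[12,0,0],"yaw":0.11},{"delta_pos":[13,0,0],"yaw":0.12},{"delta_pos":[13,0,0],"yaw":0.12}]'
```

```text
time: 11.9
tool_pos: [0.5108, -0.0049, 0.0251]
ee_rot: [-1.568, 0.002, 0.099]
wrist_force: [-6.5, 2.1, 5.1]
width: 0.0005
```

```bash
python3 -m handwheel '[{"delta_pos":[1,0,0],"yaw":0.01},{"delta_pos":[2,0,0],"yaw":0.02},{"delta_pos":[2,0,0],"yaw":0.02}]'
```

```text
time: 12.2
tool_pos: [0.5126, -0.0045, 0.025]
ee_rot: [-1.568, 0.003, 0.079]
wrist_force: [-6.4, 2.5, 4.3]
width: 0.0007
```

```bash
python3 -m handwheel '[{"delta_pos":[1,0,0],"yaw":0.01},{"delta_pos":[2,0,0],"yaw":0.01},{"delta_pos":[2,0,0],"yaw":0.01}]'
```

```text
time: 12.5
tool_pos: [0.5145, -0.0042, 0.025]
ee_rot: [-1.568, 0.003, 0.07]
wrist_force: [-6.8, 3.1, 4.2]
width: 0.0003
```

```bash
python3 -m handwheel '[{"delta_pos":[1,0,0],"yaw":0},{"delta_pos":[1,0,0],"yaw":0}]'
python3 - <<'E'
from h import *
W=cam("wrist"); a=W[0][:,:,::-1][60:330,150:480]
cv2.imwrite(f"pics/l_wrist.png",cv2.resize(a,None,fx=2.2,fy=2.2,interpolation=cv2.INTER_CUBIC))
E
```

```text
time: 12.7
tool_pos: [0.5155, -0.0041, 0.025]
ee_rot: [-1.568, 0.003, 0.07]
wrist_force: [-6.6, 2.8, 3.2]
width: 0.0005
```

View pics/l_wrist.png

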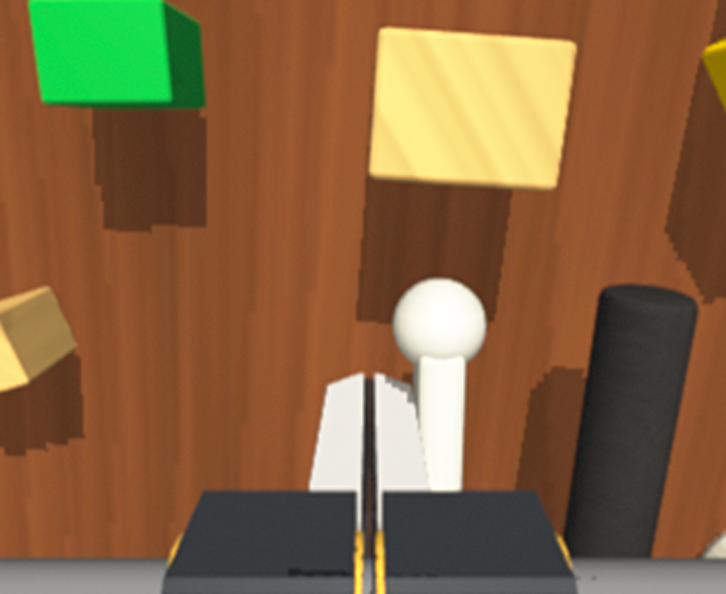

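```bash
python3 -m handwheel '[{"delta_pos":[0.5,0,0],"yaw":0},{"delta_pos":[1,0,0],"yaw":0}]'
```

```text
time: 12.95
tool_pos: [0.516, -0.004, 0.0249]
ee_rot: [-1.567, 0.004, 0.07]
wrist_force: [-7.5, 3.0, 5.8]
width: 0.0007
```

```bash
python3 -m handwheel '[{"delta_pos":[0.5,0,0],"yaw":0},{"delta_pos":[0.5,0,0],"yaw":0}]'
```

```text
time: 13.15
tool_pos: [0.516, -0.004, 0.025]
ee_rot: [-1.568, 0.005, 0.07]
wrist_force: [-7.9, 3.3, 5.2]
width: 0.0004
```

```bash
python3 -m handwheel '[{"delta_pos":[0.5,0,0],"yaw":0},{"delta_pos":[0.5,0,0],"yaw":0}]'
```

```text
time: 13.35
tool_pos: [0.516, -0.004, 0.025]
ee_rot: [-1.567, 0.006, 0.07]
wrist_force: [-10.4, 2.2, 6.4]
width: 0.0004
```

The TCP stays at x=.516 (predicted stop .5156) while the force climbs from 6.6 to 10.4 N, so the lever is on its stop. I hold here just over a second.

```bash
python3 -m handwheel '[{"delta_pos":[0.5,0,0],"yaw":0},{"delta_pos":[0.5,0,0],"yaw":0},{"delta_pos":[0.5,0,0],"yaw":0},{"delta_pos":[0.5,0,0],"yaw":0},{"delta_pos":[0.5,0,0],"yaw":0},{"delta_pos":[0.5,0,0],"yaw":0},{"delta_pos":[0.5,0,0],"yaw":0},{"delta_pos":[0.5,0,0],"yaw":0},{"delta_pos":[0.5,0,0],"yaw":0},{"delta_pos":[0.5,0,0],"yaw":0},{"delta_pos":[0.5,0,0],"yaw":0}]'
python3 - <<'E'
from h import *
W=cam("wrist"); a=W[0][:,:,::-1][60:330,150:480]
cv2.imwrite(f"pics/m_wrist.png",cv2.resize(a,None,fx=2.2,fy=2.2,interpolation=cv2.INTER_CUBIC))
E
```

```text
time: 14.45
tool_pos: [0.5161, -0.0039, 0.025]
ee_rot: [-1.567, 0.007, 0.07]
wrist_force: [-11.0, 3.8, 8.1]
width: 0.0003
```

View pics/m_wrist.png

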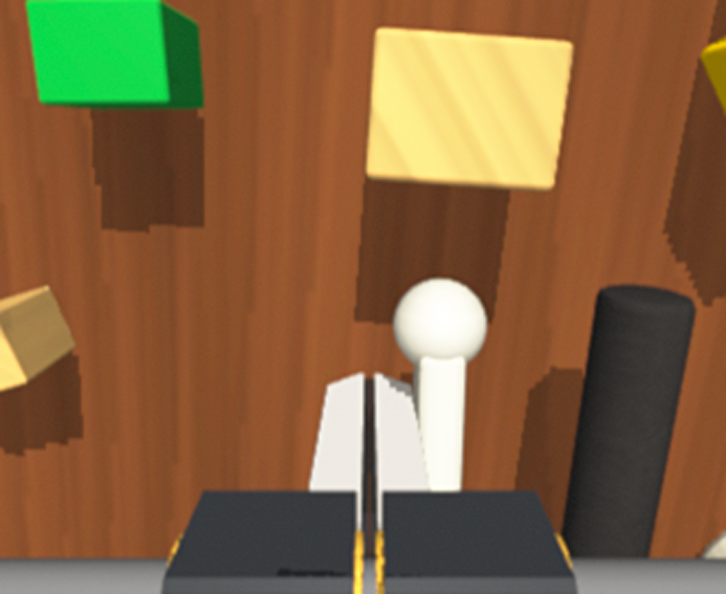

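On the stop at about 11 N, with a visible gap (lever edge 465 to bar edge 590, about 30 mm). Next I let it back gently along the reverse arc.

```bash
python3 -m handwheel '[{"delta_pos":[-4,0,0],"yaw":-0.03},{"delta_pos":[-10,0,-1],"yaw":-0.08},{"delta_pos":[-16,0,-3],"yaw":-0.13},{"delta_pos":[-22,0,-4],"yaw":-0.18},{"delta_pos":[-28,0,-6],"yaw":-0.23},{"delta_pos":[-34,0,-9],"yaw":-0.28},{"delta_pos":[-40,0,-12],"yaw":-0.33},{"delta_pos":[-46,0,-15],"yaw":-0.37},{"delta_pos":[-52,0,-18],"yaw":-0.4},{"delta_pos":[-58,0,-21],"yaw":-0.4},{"delta_pos":[-63,0,-24],"yaw":-0.4},{"delta_pos":[-63,0,-24],"yaw":-0.4}]'
python3 -m handwheel '[{"delta_pos":[0,-10,0],"yaw":0},{"delta_pos":[0,-35,0],"yaw":0},{"delta_pos":[0,-65,0],"yaw":0},{"delta_pos":[0,-100,0],"yaw":0},{"delta_pos":[0,-135,0],"yaw":0},{"delta_pos":[0,-160,0],"yaw":0},{"delta_pos":[0,-170,0],"yaw":0},{"delta_pos":[0,-170,0],"yaw":0},{"delta_pos":[0,-170,0],"yaw":0}]'
python3 - <<'E'
from h import *
for n in("wrist","side"):
    W=cam(n); a=W[0][:,:,::-1]
    a=a[30:300,200:530] if n=="wrist" else a[100:270,230:420]
    k=2.2 if n=="wrist" else 3.5
    cv2.imwrite(f"pics/n_{n}.png",cv2.resize(a,None,fx=k,fy=k,interpolation=cv2.INTER_CUBIC))
E
```

```text
time: 15.7
tool_pos: [0.4581, -0.0341, 0.0255]
ee_rot: [-1.571, -0.001, 0.469]
wrist_force: [0.2, 0.6, -0.1]
width: 0.0003
time: 16.6
tool_pos: [0.4576, -0.0337, 0.1943]
ee_rot: [-1.57, 0.001, 0.47]
wrist_force: [-0.1, 1.1, -0.9]
width: 0.0006
```

View pics/n_wrist.png

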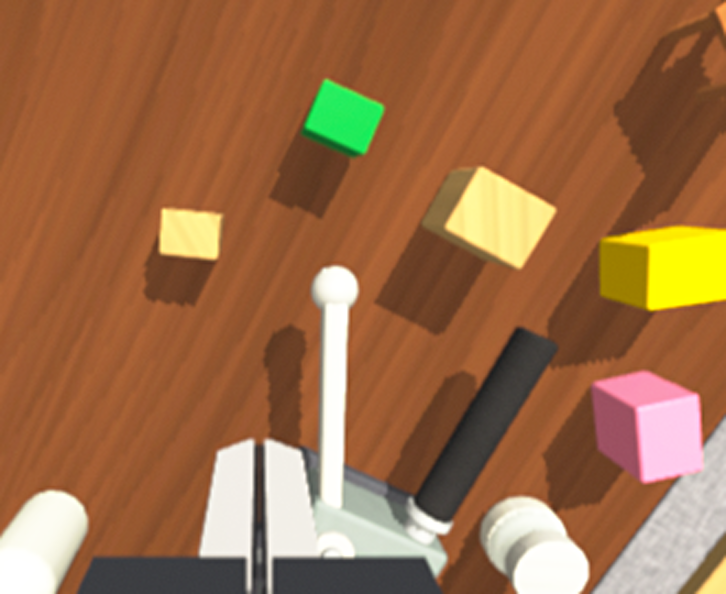

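View pics/n_side.png

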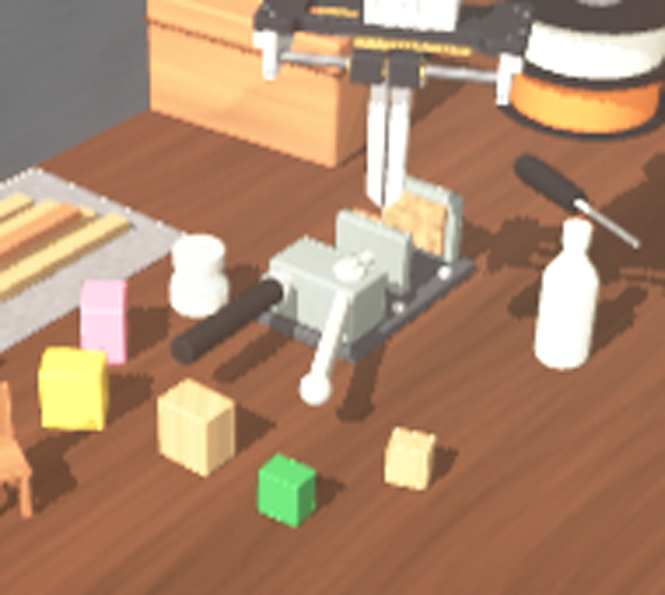

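The lever ball is back at side (315,387), the same pixel as before pressing. The offcut stands unmoved at (196,425) past the bar end, the neighbours are unchanged and the gripper is clear. I hand in.

Run:
```python
from h import *
o=robot.get_obs(); print(o["time"],o["tool_pos"].round(3),np.abs(o["qvel"]).max().round(4),o["wrist_force"].round(1))
print(robot.close_job())
```

```text
16.7 [ 0.457 -0.034  0.193] 0.0025 [-0.2  0.9 -1.1]
the job is handed in; nothing more can be done
None
```

I pushed the offcut out past the bar's free end, pressed the lever to its stop and held it there, then let it spring back. I handed the job in at 16.7 s; no verdict was reported.

- **Offcut:** I slid it along the bench with two slightly parted fingertips, with no more than about 1 N on the wrist when I read it. Its centre ended about 193 mm along the bar (176 needed), upright, with its near face about 22 mm past the bar end.
- **Lever:** I pressed it with the back of the closed fingers. It stopped within 1 mm of where I predicted, and the force rose from about 7 N to 11 N sideways while the tool stayed put. I held it there for more than a second; the picture showed a gap of roughly 30 mm to the bar. I then eased it back and lifted clear.
- **Last checks:** In the side view the lever ball and the offcut were at the same pixels as before pressing. The neighbours in view had not moved, and the gripper was clear of everything.
- **Disagreements:**
  - The two-camera fit and the wrist-camera fit of the offcut and clamp differed by up to 6 mm; I used the wrist view.
  - While pressing, the wrist also read 3–8 N vertically. I took this for friction on the lever and did not look into it.
- **Not measured:** I did not read the lever angle directly. I judged it from the stop position and the pictures.

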